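Bench-test a washer coin slide in its clamp fixture

ROBOT

A 6-joint arm with a two-finger parallel gripper is mounted at the origin on the work surface. World frame = base frame: x ahead of the robot, y to its left, z up, the work surface at z = 0. Lengths are in mm, angles in degrees, forces in N, time in s.
With the tool pointing down it reaches from about 300 to 850 mm from the base axis. Payload 4.2 kg.
Tool frame: the origin (TCP) lies between the finger pads; the fingertips stand 14 mm ahead of it and the grasp point (between the pads) lies 5 mm behind it (env.finger_overhang is the distance from the TCP to the fingertips, in mm); z points along the fingers, y is the line along which they close (so a half turn about z gives the same grasp; the last joint's range is limited). The gripper opens to 91 mm and grips with 3 to 60 N. Pads are 32 mm wide; open, the fingers measure 118 mm over their backs; the gripper's body (76 mm by 178 mm) begins 60 mm behind the grasp point.
Start: joints at [-64.802, 18.312, 89.639, -0, 72.044, -1.146], TCP at [255.172, -515.295, 227.976] pointing down, gripper open.
Joint ranges: [-177.97, 177.97], [-48.28, 115.42], [12.27, 149.76], [-77.06, 257.06], [2.81, 150.46], [-146.56, 146.56]. Speed limits (degrees/s): [147.25, 147.25, 180, 180, 180, 180].

INTERFACE

Orientations are given as [roll, pitch, yaw] about the fixed x, y, z axes, in that order (R = Rz(yaw) Ry(pitch) Rx(roll)).
In Python, from workcell import status, cams, env, finder gives the robot as it stands.
- The arm moves only by the tool apply_moves, never from a script. Its argument "increments" is a list of rows, each a list of 7 numbers: the opening, from -1 (shut) to 1 (fully open), then the shift along the world's x, y, z in m, then the turn, a rotation vector about the world's x, y, z in degrees. In form: [[gripper, x, y, z, ax, ay, az], ...]. A call has 1 to 5 rows; each row shifts and turns the commanded pose from where the row before left it; what a row does not reach is not made up. A row lasts 1/12 s, in which the tool goes at most 41.7 mm and 7.16 degrees, less where a joint would pass 70% of its speed; a pose out of reach is approached as far as the arm can. A call with a gripper value outside its range is refused whole. The fingers move at their own pace and stop on an object; "newtons" is the grip in N (left out, the last holds). Time passes only in rows, so rows that do not move let the fingers close. It gives the time, the measured TCP pose, the force, the opening and the grip force at its end, in the units of the state.
- status.state(): the state, without advancing time (a new reading comes with each control period).
- cams.grab_frame(name): name is "scene" or "top"; returns a dict with "color" (384x512x3 uint8, red, green, blue), "intrinsics" (3x3 intrinsics, pixels), "k1" (the pictures are not rectified: a ray, as slopes to the right and down, at radius r is drawn at 1 + k1 r^2 times it, then the intrinsics apply), "R" (3x3) and "t" (3): a world point X has camera coordinates R X + t. Camera axes: x right, y down, z forward; pixel columns grow to the right and rows downward; lengths in mm; the calibration is good to about 2 mm. A picture is of the moment at which its call begins. There is no depth.
- env.job_done(): hands the job in; it is judged then, once.
Trained networks look in the newest picture that a camera, given by its name, has taken for a name from the list of things; names that differ only in an ending like _2 or _b are one class to them, and where a whole thing is asked for, a point or a joint stands for the part that bears it (a point fixed in the world has none). Each returns a list of dicts, best first, with "score" (0 to 1); they miss things now and then, are a little off and sometimes report something else, mostly with a low value. They report only what shows in the picture. A call takes as long as a camera call. They do not tell look-alikes from the thing itself.
- finder.boxes_of(query, camera): "rect" ([left, top, width, height] in pixels, round what is visible of it).
- finder.trace(query, camera): "pixels" (384x512 bool, what is visible of it) and "rect" ([left, top, width, height] in pixels, round what is visible of it).
The state is a dict: "time_s": time; "qpos": joint angles; "qvel": joint speeds; "effort": joint torques, N m; "ee_pos": TCP position; "ee_rot": TCP orientation; "force": force on the tool from outside, world axes, zero at the start; "torque": the same for the moment, N m; "gripper_width": finger opening in mm; "gripper_force": force on a finger pad.
Only numpy, scipy, OpenCV 4.12 (cv2) and the standard library are available. Lean on these libraries where they do the work, as an engineer would, in place of code of your own. Each camera call takes 0.05 s, during which the arm holds its last target. There are 200 camera calls.

TASK

Bench-test the coin slide unit that sits loose on the plywood fixture: nudge it snug against the side rail and the back stop, then throw the red toggle clamp handle over centre so that the pad locks it down. With it clamped, push the coin slide fully home and let it spring back out; then throw the clamp fully open again and draw the unit about 8 cm towards its coin-slide end, out from under the clamp but still flat on the board, ready to be picked up. Leave the other things on the bench where they are.

Things in the scene. Friction and masses are not known exactly. Their poses are not given: they have to be found in the camera images.
- fixture: fixed plywood fixture board, 12 mm thick, x -160 to +85, y -105 to +160 mm about its origin, which lies on the bench under the centre of a seated unit. Axes: x the way the coin slide is pushed (away from the robot), y towards the clamp, z up. Place and yaw vary. The seat is open on its -x and -y sides. A clamp riser and bracket fill x +-23, y +68 to +148 mm, up to z 90 mm.
- rail_face (a point): middle of the aluminium side rail's face, which looks to fixture -y: plane y +38 mm, from x -130 to +45 mm, 20 mm high above the board (up to z 32 mm)
- stop_face (a point): middle of the aluminium back stop's face, which looks to fixture -x: plane x +55 mm, y -30 to +30 mm, 24 mm high above the board (up to z 36 mm)
- unit: loose coin slide unit to test, 0.6 to 0.95 kg: grey steel housing 110 x 76 x 46 mm (x, y, z), origin at the centre of its underside. Seated, origin at x 0, y 0, z 12 mm of the fixture, axes parallel; housing top then at fixture z 58 mm. Starts flat on the board, 32 to 60 mm short of the stop, 12 to 40 mm off the rail, turned up to 0.15 rad. Loose, it may shift or tip if the coin slide is pushed.
- plate_top (a point): middle of the top edge of the unit's bright face plate, on the unit's -x end: plate 6 mm thick (unit x -61 to -55 mm), 76 mm wide, 66 mm high from the underside, so it stands 20 mm above the housing's top. Above the coin slide (31 mm up) its front is free to push on; its upper edge can be hooked from behind.
- coin_slide (a joint): the unit's spring-loaded coin slide: 0 = out, 0.034 m = fully home on its end stop. Spring 3.3 N out, 7 N home; it springs out by itself when let go, within a second.
- slide_face (a point): centre of the coin slide's pushing face: aluminium push bar 10 mm thick, 64 mm wide, 26 mm high, on a flat tongue with two round coin pockets. Out: 117 mm to -x of the unit's origin (56 mm ahead of the face plate), 18 mm above the unit's underside (push bar 5 to 31 mm up). Pushed along the unit's +x.
- clamp_bar (a joint): angle of the toggle clamp's bar, which carries the pad: 0.05 to 0.1 = clamped on the unit (nearly level, pointing to fixture -y, at z 80 to 120 mm, in the plane x = 0), 1.49 rad = fully open, where it starts: bar upright at fixture y +60 to +110 mm, up to z 170 mm, with spindle and pad pointing to -y as far as y +45 mm at z about 160 mm.
- clamp_link (a joint): angle of the toggle clamp's short link: 0 = clamped, over centre on its stop; 0.05 = dead centre (handle then 0.07 rad short of its clamped place); 0.44 rad = fully open. Past dead centre it snaps to the stop and holds by itself.
- handle_pivot (a point): where the clamp handle pivots on the bar when clamped: fixture x 0, y +68, z 95 mm. The handle swings 1.35 rad in the fixture's y-z plane: clamped, its cranked grip leans 26 degrees over towards the seat (-y); open, 52 degrees out from upright to +y. The pivot itself shifts 24 mm to +y as the clamp opens.
- grip_end (a point): centre of the top end of the clamp handle's red grip: 76 mm long down the handle, 16 mm wide (fixture x), 20 mm thick (swing direction). Clamped: fixture y +53, z 191 mm; open: y +182, z 130 mm; halfway y +137, z 177 mm. Pushing it takes 2 to 12 N, most in the last 20 mm of clamping and the first few mm of opening; a shut gripper pointing down can push it either way.
- clamp_pad: black rubber pad 18 mm across under the bar's end; clamped it presses with about 7 N on the middle of the seated unit's top; origin at the middle of its underside
- unit_next: a second, identical coin slide unit standing on the bench well to the robot's right, waiting its turn; leave it (bystander; origin under its middle)
- grease_jar: white jar with yellow lid, 38 mm across, 34 mm tall, on the far right corner of the fixture board (about 55 mm further from the robot and 85 mm to the right of the fixture origin) (bystander; origin under its middle)
- screwdriver: yellow-handled screwdriver, 190 mm, lying behind the fixture (bystander; origin under its middle)
- wrench: steel wrench, 160 mm, lying to the left of the fixture (bystander; origin under its middle)
- oil_bottle: blue bottle with red cap, 48 mm across, 130 mm tall, to the left (bystander; origin under its middle)
- brush: brush, 200 mm, lying to the right in front (bystander; origin under its middle)
- coin_drawer: empty grey steel coin drawer 150 x 95 x 70 mm, to the left (bystander; origin under its middle)
- screw_cup: steel bowl of 66 mm, 40 mm tall, to the right at the back (bystander; origin under its middle)
There are look-alikes about, which are no part of the job. What is shaped like the unit but green or orange is not meant.

How it is judged:
By the outcome, as a careful person would: the job done as asked, in the order asked, and still so for the second after the job is handed in, with the robot touching nothing.
It also fails if it takes over 72 s, if anything falls off the work surface, if the arm or the gripper's body presses on something with over 40 N, if the wrist force passes 120 N, or if a joint passes its speed limit or range.

## Working session

There is one attempt and no reset: what is moved stays moved. The work goes in short steps, Python scripts to look and compute and a tool call to move; the robot and the scene stay as the last step left them, time stands still between calls to the robot, and variables do not carry over. Pictures are saved under pics/ and viewed, at most 10 in all, crops included, and the job is handed in when it is done.

Besides the shell and the picture viewer there is one more tool, called in YAML: its name, and indented under it one key for each argument. apply_moves: Moves the arm, as the interface text tells. Its arguments: {"type":"object","properties":{"increments":{"type":"array","items":{"type":"array","items":{"type":"number"}}},"newtons":{"type":"number"}},"required":["increments"]}

```bash
mkdir -p pics; cat > h.py <<'E'
import numpy as np, cv2
from workcell import status, cams, env, finder
def proj(f,X):
    c=np.atleast_2d(X)@np.array(f["R"]).T+np.array(f["t"]); s=c[:,:2]/c[:,2:]
    s=s*(1+f["k1"]*(s**2).sum(1,keepdims=True)); K=np.array(f["intrinsics"])
    return s@K[:2,:2].T+K[:2,2]
def ray(f,uv,z):
    K=np.array(f["intrinsics"]); p=cv2.undistortPoints(np.array(uv,float).reshape(-1,1,2),K,np.array([f["k1"],0,0,0,0.])).reshape(-1,2)
    R=np.array(f["R"]);t=np.array(f["t"]); o=-R.T@t; d=np.c_[p,np.ones(len(p))]@R
    return o+d*((z-o[2])/d[:,2:])
def save(im,n): cv2.imwrite(f"pics/{n}.png",cv2.cvtColor(im,cv2.COLOR_RGB2BGR))
E
python3 - <<'E'
from h import *
ims=[]
for c in("scene","top"):
    f=cams.grab_frame(c); ims.append(f["color"]); save(f["color"],c+"0")
    print(c,-np.array(f["R"]).T@f["t"],f["intrinsics"],f["k1"])
    for q in("fixture","unit","plate_top","slide_face","grip_end","clamp_pad","rail_face","stop_face","grease_jar"):
        print(q,[(np.round(b["rect"]).tolist(),round(b["score"],2)) for b in finder.boxes_of(q,c)[:4]])
print(status.state()["time_s"])
E
```

```text
scene [ 842.73669841 -496.97012032  982.16851037] [[364.80114607   0.         261.40469216]
 [  0.         364.80114607 191.13445289]
 [  0.           0.           1.        ]] -0.09075899403050573
fixture [([188.0, 163.0, 106.0, 104.0], 0.82), ([69.0, 310.0, 71.0, 23.0], 0.59)]
unit [([195.0, 203.0, 61.0, 40.0], 0.8), ([126.0, 248.0, 65.0, 43.0], 0.58), ([196.0, 122.0, 51.0, 36.0], 0.55)]
plate_top [([126.0, 254.0, 66.0, 36.0], 0.71), ([197.0, 204.0, 15.0, 22.0], 0.71), ([195.0, 202.0, 60.0, 40.0], 0.64)]
slide_face [([165.0, 256.0, 26.0, 22.0], 0.71), ([315.0, 119.0, 13.0, 30.0], 0.7), ([197.0, 204.0, 15.0, 23.0], 0.69)]
grip_end [([268.0, 162.0, 9.0, 25.0], 0.56)]
clamp_pad [([259.0, 185.0, 6.0, 8.0], 0.56)]
rail_face [([189.0, 161.0, 109.0, 108.0], 0.67), ([295.0, 255.0, 29.0, 54.0], 0.51)]
stop_face [([190.0, 163.0, 106.0, 106.0], 0.77)]
grease_jar [([251.0, 245.0, 12.0, 16.0], 0.73), ([67.0, 311.0, 74.0, 21.0], 0.2)]
top [ 337.15024117   39.18109362 1525.65873025] [[465.526213     0.         248.69079755]
 [  0.         465.526213   190.79516703]
 [  0.           0.           1.        ]] 0.039216248297628736
fixture [([193.0, 166.0, 98.0, 75.0], 0.86)]
unit [([156.0, 244.0, 28.0, 58.0], 0.96), ([308.0, 215.0, 57.0, 54.0], 0.82), ([248.0, 187.0, 32.0, 57.0], 0.64), ([104.0, 166.0, 26.0, 19.0], 0.43)]
plate_top [([251.0, 187.0, 27.0, 54.0], 0.84), ([154.0, 244.0, 28.0, 58.0], 0.74), ([307.0, 215.0, 57.0, 53.0], 0.71), ([257.0, 226.0, 19.0, 15.0], 0.27)]
slide_face [([306.0, 214.0, 24.0, 31.0], 0.73), ([378.0, 228.0, 28.0, 59.0], 0.73), ([164.0, 285.0, 19.0, 16.0], 0.64), ([260.0, 222.0, 18.0, 19.0], 0.63)]
grip_end [([194.0, 186.0, 28.0, 7.0], 0.68), ([271.0, 168.0, 15.0, 9.0], 0.58)]
clamp_pad []
rail_face [([198.0, 168.0, 90.0, 72.0], 0.62), ([106.0, 168.0, 22.0, 17.0], 0.4)]
stop_face [([193.0, 163.0, 96.0, 79.0], 0.77)]
grease_jar [([275.0, 167.0, 10.0, 8.0], 0.67), ([324.0, 142.0, 22.0, 18.0], 0.45)]
1.0
```

View pics/scene0.png

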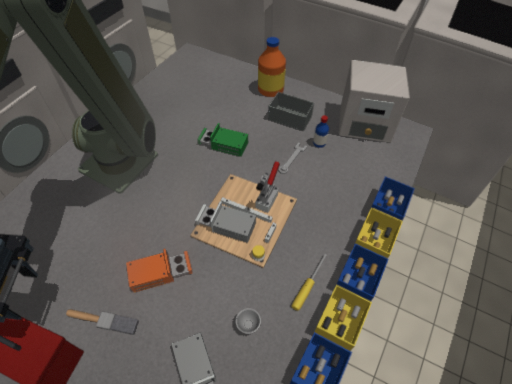

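View pics/top0.png

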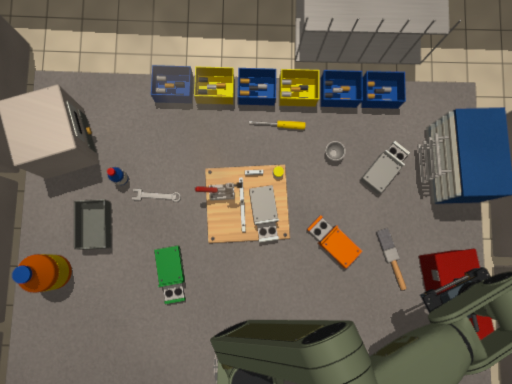

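```bash
cat >> h.py <<'E'
from scipy.optimize import minimize
def box(x0,x1,y0,y1,z0,z1): return np.array([[x,y,z] for x in(x0,x1) for y in(y0,y1) for z in(z0,z1)],float)
BOARD=[box(-160,85,-105,160,0,12)]
UNIT=[box(-55,55,-38,38,0,46),box(-61,-55,-38,38,0,66),box(-117,-107,-32,32,5,31),box(-107,-61,-25,25,14,20)]
def place(P,p,z=0):
    a=p[2];R=np.array([[np.cos(a),-np.sin(a),0],[np.sin(a),np.cos(a),0],[0,0,1]]);return P@R.T+[p[0],p[1],z]
S=4
def sil(f,parts,p,z=0):
    m=np.zeros((384*S,512*S),np.uint8)
    for b in parts:
        h=cv2.convexHull(((proj(f,place(b,p,z))+.5)*S*16-8).astype(np.int32)); cv2.fillConvexPoly(m,h,1,shift=4)
    return m
def fit(fm,parts,p0,z=0,hull=False):
    ms=[(f,cv2.resize(m.astype(np.uint8)*255,None,fx=S,fy=S,interpolation=cv2.INTER_LINEAR)>127) for f,m in fm]
    def c(q):
        s=0
        for f,m in ms:
            r=sil(f,parts,[q[0],q[1],q[2]/100],z)>0; s+=1-(r&m).sum()/(r|m).sum()
        return s
    q0=np.array([p0[0],p0[1],p0[2]*100]);
    for st in(15,5):
        r=minimize(c,q0,method="Nelder-Mead",options=dict(initial_simplex=np.vstack([q0]+[q0+d for d in np.eye(3)*st]),xatol=.1,fatol=1e-5)); q0=r.x
    return np.array([q0[0],q0[1],q0[2]/100]),r.fun
def overlay(f,sets,c,half,zoom):
    x0,y0=int(c[0]-half),int(c[1]-half*.75)
    im=cv2.resize(f["color"][y0:y0+int(half*1.5),x0:x0+2*half],None,fx=zoom,fy=zoom,interpolation=cv2.INTER_CUBIC)
    for parts,p,z,col in sets:
        for b in parts:
            v=((proj(f,place(b,p,z))+.5-[x0,y0])*zoom).astype(int)
            for i in range(8):
                for k in(1,2,4):
                    if not i&k: cv2.line(im,tuple(map(int,v[i])),tuple(map(int,v[i|k])),col,1)
    return im
E
python3 - <<'E'
from h import *
F={};B=[];U=[]
for c in("top","scene"):
    f=cams.grab_frame(c);F[c]=f
    hsv=cv2.cvtColor(f["color"],cv2.COLOR_RGB2HSV)
    m=cv2.inRange(hsv,(8,60,90),(22,190,255))
    n,l,st,_=cv2.connectedComponentsWithStats(m); 
    bx={"top":(193,160,98,85),"scene":(186,165,112,102)}[c]
    mm=np.zeros_like(m);x,y,w,h=bx;mm[y:y+h,x:x+w]=m[y:y+h,x:x+w]
    mm=cv2.morphologyEx(mm,cv2.MORPH_OPEN,np.ones((2,2),np.uint8))
    pts=cv2.findNonZero(mm);hl=cv2.convexHull(pts);o=np.zeros_like(m);cv2.fillConvexPoly(o,hl,1);B.append((f,o))
    best=[t for t in finder.trace("unit",c) if abs(t["rect"][0]+t["rect"][2]/2-(264 if c=="top" else 226))<12 and abs(t["rect"][1]+t["rect"][3]/2-(215 if c=="top" else 222))<15]
    print(c,[(t["rect"],t["score"]) for t in best]); U.append((f,best[0]["pixels"]))
print("ctr",ray(F["top"],[[247,204],[264,208]],12))
w=ray(F["top"],[[247,204]],12)[0]
fp=[w[0]+37,w[1]-27,0.02]
print("fix",fp:=fit(B,BOARD,fp)); print([fit([b],BOARD,fp[0]) for b in B]);fp=fp[0]
u=ray(F["top"],[[264,205]],40)[0]
best=None
for k in (UNIT,UNIT[:2]):
    r=fit(U,k,[u[0],u[1],fp[2]],12); print("unit",r,[fit([b],k,r[0],12) for b in U])
    if best is None or r[1]<best[1]: best=r
up=best[0]
d=up[:2]-fp[:2];a=fp[2];print("unit in fix",d@[np.cos(a),np.sin(a)],d@[-np.sin(a),np.cos(a)],up[2]-a)
s=[(BOARD,fp,0,(0,255,255)),(UNIT,up,12,(255,0,255))]
save(np.hstack([overlay(F["top"],s,(247,204),50,4),overlay(F["scene"],s,(242,216),57,3.5)]),"ov1")
np.save("fp.npy",fp);np.save("up.npy",up)
E
```

```text
top [([251.2, 185.0, 29.5, 58.3], 0.92)]
scene [([194.2, 202.9, 63.8, 40.0], 0.64)]
ctr [[508.15150098  21.06350637  12.        ]
 [496.35246456 -34.79762291  12.        ]]
fix (array([ 5.52855220e+02, -7.61717684e+00,  7.67946376e-02]), np.float64(0.23816394196007906))
[(array([ 5.47879707e+02, -6.62731028e+00,  8.32831923e-02]), np.float64(0.04077614467557267)), (array([ 5.57522641e+02, -1.05565908e+01,  7.61142119e-02]), np.float64(0.16429926350755641))]
unit (array([ 5.07442999e+02, -2.92595153e+01,  1.66039590e-01]), np.float64(0.17787580074913167)) [(array([ 5.08332927e+02, -2.87574145e+01,  1.63291817e-01]), np.float64(0.08848592944906852)), (array([ 5.06462403e+02, -2.84179754e+01,  1.86179198e-01]), np.float64(0.08564560159719681))]
unit (array([ 5.04761975e+02, -2.97589869e+01,  1.44085770e-01]), np.float64(0.4903168433690508)) [(array([ 5.04439186e+02, -2.94559805e+01,  1.52312978e-01]), np.float64(0.28873417082891883)), (array([ 5.05027146e+02, -3.03576289e+01,  1.29225689e-01]), np.float64(0.19947320010034286))]
unit in fix -46.938761349602046 -18.09456466664123 0.08924495274442298Traceback (most recent call last):
  File "<stdin>", line 26, in <module>
    return _nx.concatenate(arrs, 1, dtype=dtype, casting=casting)
           ~~~~~~~~~~~~~~~^^^^^^^^^^^^^^^^^^^^^^^^^^^^^^^^^^^^^^^
ValueError: all the input array dimensions except for the concatenation axis must match exactly, but along dimension 0, the array at index 0 has size 300 and the array at index 1 has size 298
```

```bash
python3 - <<'E'
from h import *
F={c:cams.grab_frame(c) for c in("top","scene")}
fp=np.array([547.9,-6.6,0.0833]);up=np.array([507.4,-29.2,.166])
np.save("fp.npy",fp);np.save("up.npy",up)
RS=[box(-130,45,38,39,12,32),box(55,56,-30,30,12,36),box(-2,2,66,70,90,95)]
s=[(BOARD,fp,0,(0,255,255)),(UNIT,up,12,(255,0,255)),(RS,fp,0,(0,255,0))]
save(np.hstack([overlay(F["top"],s,(242,204),52,3.8)[:290],overlay(F["scene"],s,(242,216),57,3.4)[:290]]),"ov1")
E
```

```text
Traceback (most recent call last):
ValueError: all the input array dimensions except for the concatenation axis must match exactly, but along dimension 0, the array at index 0 has size 290 and the array at index 1 has size 289
```

```bash
python3 - <<'E'
from h import *
F={c:cams.grab_frame(c) for c in("top","scene")}
fp=np.load("fp.npy");up=np.load("up.npy")
RS=[box(-130,45,38,39,12,32),box(55,56,-30,30,12,36),box(-2,2,66,70,90,95)]
s=[(BOARD,fp,0,(0,255,255)),(UNIT,up,12,(255,0,255)),(RS,fp,0,(0,255,0))]
a=overlay(F["top"],s,(242,204),52,3.8)[:280,:400];b=overlay(F["scene"],s,(242,216),57,3.4)[:280,:400]
save(np.hstack([a,b]),"ov1")
E
```

```text
(no output)
```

View pics/ov1.png

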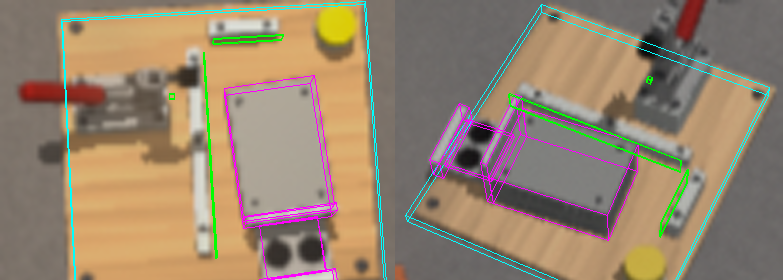

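```bash
python3 - <<'E'
from h import *
fp=np.load("fp.npy")
for c in("top","scene"):
    f=cams.grab_frame(c); s=cv2.cvtColor(f["color"],cv2.COLOR_RGB2HSV)[...,1].astype(np.float32)
    def samp(P,z):
        uv=proj(f,place(P,fp,z)).astype(np.float32); return cv2.remap(s,uv[:,0].reshape(1,-1),uv[:,1].reshape(1,-1),cv2.INTER_LINEAR).mean()
    print(c,"rail y:sat",[(y,round(float(samp(np.array([[x,y,0] for x in range(-120,-40,4)],float),32)))) for y in range(26,66,3)])
    print(c,"railB",[(y,round(float(samp(np.array([[x,y,0] for x in range(26,42,4)],float),32)))) for y in range(26,66,3)])
    print(c,"stop x:sat",[(x,round(float(samp(np.array([[x,y,0] for y in range(-20,22,4)],float),36)))) for x in range(40,85,3)])
    hsv=cv2.cvtColor(f["color"],cv2.COLOR_RGB2HSV); m=((hsv[...,0]<8)|(hsv[...,0]>172))&(hsv[...,1]>150)&(hsv[...,2]>60)
    x,y,w,h={"top":(185,175,50,25),"scene":(255,150,40,45)}[c]
    v,u=np.nonzero(m[y:y+h,x:x+w]); u+=x;v+=y
    tip=(u.min(),v[u==u.min()].mean()) if c=="top" else (u[v==v.min()].mean(),v.min())
    W=ray(f,[tip],133)[0]; d=W[:2]-fp[:2];a=fp[2]
    print("grip tip fix",tip,d@[np.cos(a),np.sin(a)],d@[-np.sin(a),np.cos(a)])
    b=proj(f,place(np.array([[0,182,130.]]),fp)); print("pred",b)
st=status.state();print(st["time_s"],st["ee_pos"],st["ee_rot"],st["gripper_width"])
E
```

```text
top rail y:sat [(26, 126), (29, 126), (32, 126), (35, 126), (38, 121), (41, 85), (44, 35), (47, 17), (50, 18), (53, 42), (56, 98), (59, 123), (62, 125), (65, 125)]
top railB [(26, 126), (29, 126), (32, 126), (35, 126), (38, 119), (41, 89), (44, 42), (47, 37), (50, 44), (53, 54), (56, 100), (59, 110), (62, 113), (65, 112)]
top stop x:sat [(40, 127), (43, 127), (46, 128), (49, 128), (52, 120), (55, 84), (58, 33), (61, 12), (64, 11), (67, 17), (70, 45), (73, 103), (76, 127), (79, 128), (82, 118)]
grip tip fix (np.int64(195), np.float64(188.5)) 5.402919804484701 187.1809499782863
pred [[196.89447001 190.31138143]]
scene rail y:sat [(26, 11), (29, 23), (32, 26), (35, 16), (38, 7), (41, 5), (44, 5), (47, 6), (50, 10), (53, 30), (56, 66), (59, 92), (62, 99), (65, 100)]
scene railB [(26, 98), (29, 89), (32, 52), (35, 17), (38, 5), (41, 5), (44, 5), (47, 6), (50, 15), (53, 49), (56, 82), (59, 92), (62, 81), (65, 64)]
scene stop x:sat [(40, 100), (43, 100), (46, 100), (49, 100), (52, 100), (55, 98), (58, 75), (61, 23), (64, 7), (67, 6), (70, 7), (73, 22), (76, 69), (79, 97), (82, 100)]
grip tip fix (np.float64(276.0), np.int64(162)) 5.106032623817277 179.88537210662182
pred [[274.6934115  161.63764876]]
1.5 [ 255.15963796 -515.31483742  227.99930852] [1.79992501e+02 1.96732312e-03 2.63443471e+01] 91.26236592944426
```

Candidates for the unit in the top image are grey on board (264,210), unit_next (386,167), green (170,273) and orange (334,242). I chose the one on the board, and the crop confirms it. The rail and stop edges put the fixture origin about 3 mm further in +x and +y than my first fit.

```bash
cat >> h.py <<'E'
def where():
    fp=np.load("fp.npy");s=status.state();a=fp[2];d=np.array(s["ee_pos"][:2])-fp[:2]
    print("t",round(s["time_s"],2),"fix xy",np.round([d@[np.cos(a),np.sin(a)],d@[-np.sin(a),np.cos(a)]],1),"tip z",round(s["ee_pos"][2]-14,1),"rot",np.round(s["ee_rot"],1),"F",np.round(s["force"],1),"w",round(s["gripper_width"],1))
def plan(wps):
    fp=np.load("fp.npy");p=np.array(status.state()["ee_pos"])
    for w in wps:
        q=place(np.array([[w[0],w[1],0.]]),fp)[0];q[2]=w[2]+14;print(w,"d mm",np.round(q-p,1));p=q
E
python3 -c "
from h import *
np.save('fp.npy',[550.6,-3.3,.0833])
where();plan([(-64,-100,214),(-64,-100,26),(-64,-75,26)])"
```

```text
t 1.5 fix xy [-337.  -485.7] tip z 214.0 rot [180.    0.   26.3] F [-0.  -0.6 -0.2] w 91.3
(-64, -100, 214) d mm [240. 407.   0.]
(-64, -100, 26) d mm [   0.    0. -188.]
(-64, -75, 26) d mm [-2.1 24.9  0. ]
```

apply_moves:
  increments:
    - [-1,0.02,0.033,0,0,0,-5.4]
    - [-1,0.02,0.033,0,0,0,-5.4]
    - [-1,0.02,0.033,0,0,0,-5.4]
    - [-1,0.02,0.033,0,0,0,-5.4]
    - [-1,0.02,0.033,0,0,0,0]
  newtons: 20

```text
time_s: 1.92
ee_pos: [355.7, -348.8, 228.1]
ee_rot: [180.0, -0.0, 4.5]
force: [1.4, -0.7, 0.5]
gripper_width: 61.1
gripper_force: 0.0
```

apply_moves:
  increments:
    - [-1,0.02,0.033,0,0,0,0]
    - [-1,0.02,0.033,0,0,0,0]
    - [-1,0.02,0.033,0,0,0,0]
    - [-1,0.02,0.033,0,0,0,0]
    - [-1,0.02,0.033,0,0,0,0]

```text
time_s: 2.33
ee_pos: [455.8, -183.6, 228.2]
ee_rot: [180.0, -0.0, 4.7]
force: [0.7, -0.3, -0.1]
gripper_width: 27.3
gripper_force: 0.0
```

apply_moves:
  increments:
    - [-1,0.02,0.033,0,0,0,0]
    - [-1,0.02,0.033,0,0,0,0]
    - [-1,0,0,0,0,0,0]

```text
time_s: 2.58
ee_pos: [498.2, -114.1, 228.1]
ee_rot: [-179.9, -0.2, 5.1]
force: [-0.2, -0.7, 0.1]
gripper_width: 7.1
gripper_force: 0.0
```

```bash
python3 -c "
from h import *
where();plan([(-64,-100,214),(-64,-100,26),(-64,-75,26)])"
```

```text
t 2.58 fix xy [ -61.5 -106.1] tip z 214.1 rot [-179.9   -0.2    5.1] F [-0.2 -0.7  0.1] w 7.1
(-64, -100, 214) d mm [-3.   5.9 -0.1]
(-64, -100, 26) d mm [   0.    0. -188.]
(-64, -75, 26) d mm [-2.1 24.9  0. ]
```

apply_moves:
  increments:
    - [-1,-0.001,0.001,-0.036,0,0,0]
    - [-1,-0.001,0.001,-0.038,0,0,0]
    - [-1,0,0.001,-0.038,0,0,0]
    - [-1,0,0.001,-0.038,0,0,0]
    - [-1,0,0.002,-0.038,0,0,0]

```text
time_s: 3.0
ee_pos: [493.1, -113.6, 38.8]
ee_rot: [180.0, -0.1, 4.7]
force: [0.2, 0.1, -0.1]
gripper_width: -0.1
gripper_force: 0.0
```

apply_moves:
  increments:
    - [-1,-0.001,0.009,0,0,0,0]
    - [-1,-0.001,0.008,0,0,0,0]
    - [-1,-0.001,0.007,0,0,0,0]
    - [-1,0,0.006,0,0,0,0]
    - [-1,0,0.005,0,0,0,0]

```text
time_s: 3.42
ee_pos: [491.5, -78.2, 42.4]
ee_rot: [179.9, -0.2, 4.8]
force: [-1.3, -3.8, 2.6]
gripper_width: 0.6
gripper_force: 2.0
```

apply_moves:
  increments:
    - [-1,0,0.005,0,0,0,0]
    - [-1,-0.001,0.003,0,0,0,0]
    - [-1,0,0.003,0,0,0,0]
    - [-1,0,0.002,0,0,0,0]
    - [-1,0,0,0,0,0,0]

```text
time_s: 3.83
ee_pos: [489.9, -65.1, 40.4]
ee_rot: [180.0, -0.1, 4.7]
force: [1.0, -2.6, 1.4]
gripper_width: 0.5
gripper_force: 1.5
```

```bash
python3 -c "
from h import *
where()"
```

```text
t 3.83 fix xy [-65.7 -56.5] tip z 26.4 rot [ 1.8e+02 -1.0e-01  4.7e+00] F [ 1.  -2.6  1.4] w 0.5
```

apply_moves:
  increments:
    - [-1,0,0.002,0,0,0,0]
    - [-1,0,0.002,0,0,0,0]
    - [-1,0,0,0,0,0,0]

```text
time_s: 4.08
ee_pos: [489.4, -61.3, 40.0]
ee_rot: [180.0, -0.0, 4.7]
force: [0.2, -3.8, 1.9]
gripper_width: 0.6
gripper_force: 1.8
```

apply_moves:
  increments:
    - [-1,0,0.001,0,0,0,0]
    - [-1,0,0.001,0,0,0,0]
    - [-1,0,0,0,0,0,0]

```text
time_s: 4.33
ee_pos: [489.3, -59.3, 40.0]
ee_rot: [180.0, -0.0, 4.7]
force: [1.1, -4.9, 2.7]
gripper_width: 0.1
gripper_force: 2.3
```

apply_moves:
  increments:
    - [-1,0,0.001,0,0,0,0]
    - [-1,0,0.001,0,0,0,0]
    - [-1,0,0,0,0,0,0]

```text
time_s: 4.58
ee_pos: [489.4, -57.4, 40.0]
ee_rot: [180.0, -0.0, 4.7]
force: [0.4, -5.3, 3.3]
gripper_width: 0.6
gripper_force: 2.7
```

apply_moves:
  increments:
    - [-1,0,0.001,0,0,0,0]
    - [-1,0,0.001,0,0,0,0]
    - [-1,0,0,0,0,0,0]

```text
time_s: 4.83
ee_pos: [490.8, -56.2, 40.2]
ee_rot: [179.9, -0.2, 4.8]
force: [3.4, -7.7, 0.1]
gripper_width: 0.1
gripper_force: 4.2
```

apply_moves:
  increments:
    - [-1,0,0.001,0,0,0,0]
    - [-1,0,0,0,0,0,0]

```text
time_s: 5.0
ee_pos: [490.9, -56.1, 40.3]
ee_rot: [179.8, -0.2, 4.8]
force: [1.8, -12.8, 1.2]
gripper_width: 0.4
gripper_force: 6.3
```

```bash
python3 - <<'E'
from h import *
where()
fp=np.load("fp.npy")
F={c:cams.grab_frame(c) for c in("top","scene")}
up=[508,-8,.0833]
RS=[box(-130,45,38,39,12,32),box(55,56,-30,30,12,36)]
s=[(UNIT[:2],up,12,(255,0,255)),(RS,fp,0,(0,255,0))]
a=overlay(F["top"],s,(258,210),40,7)[:420,:400];b=overlay(F["scene"],s,(235,210),40,7)[:420,:400]
save(np.hstack([a,b]),"ov2")
E
```

```text
t 5.0 fix xy [-63.9 -47.6] tip z 26.3 rot [179.8  -0.2   4.8] F [  1.8 -12.8   1.2] w 0.4
```

View pics/ov2.png

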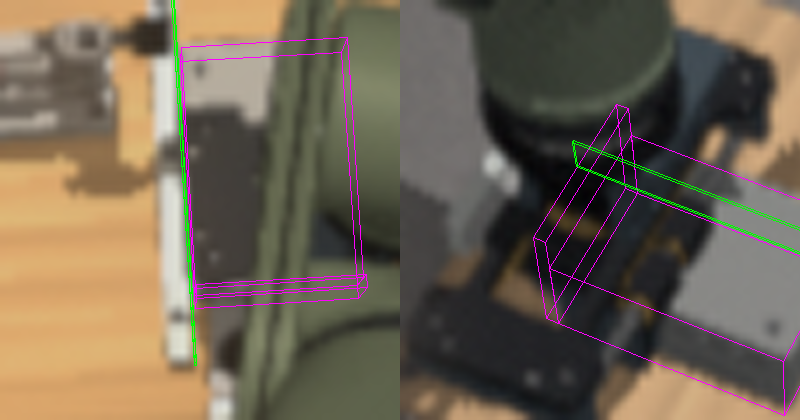

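apply_moves:
  increments:
    - [-1,0.001,-0.008,0,0,0,0]
    - [-1,0,-0.006,0,0,0,0]
    - [-1,0,0,0.028,0,0,0]
    - [-1,0,0,0.028,0,0,0]
    - [-1,0,0,0.028,0,0,0]

```text
time_s: 5.52
ee_pos: [488.8, -67.7, 123.9]
ee_rot: [-179.9, 0.2, 4.7]
force: [0.7, 0.0, -1.1]
gripper_width: 0.8
gripper_force: 0.0
```

apply_moves:
  increments:
    - [-1,-0.027,0.017,0,0,0,0]
    - [-1,-0.027,0.017,0,0,0,0]
    - [-1,-0.027,0.017,0,0,0,0]
    - [-1,0,0,-0.028,0,0,0]
    - [-1,0,0,-0.03,0,0,0]

```text
time_s: 5.93
ee_pos: [408.4, -16.2, 66.7]
ee_rot: [-180.0, -0.2, 4.8]
force: [1.1, 0.3, 0.4]
gripper_width: 0.7
gripper_force: 0.0
```

apply_moves:
  increments:
    - [-1,0.006,0.0005,0,0,0,0]
    - [-1,0.006,0.0005,0,0,0,0]
    - [-1,0.006,0.0005,0,0,0,0]
    - [-1,0.006,0.0005,0,0,0,0]
    - [-1,0.006,0.0005,0,0,0,0]

```text
time_s: 6.35
ee_pos: [438.9, -14.9, 66.7]
ee_rot: [-180.0, 0.1, 4.7]
force: [-5.1, 0.3, 3.2]
gripper_width: 0.5
gripper_force: 2.6
```

apply_moves:
  increments:
    - [-1,0.006,0.0005,0,0,0,0]
    - [-1,0.006,0.0005,0,0,0,0]
    - [-1,0.006,0.0005,0,0,0,0]
    - [-1,0.004,0.0005,0,0,0,0]
    - [-1,0,0,0,0,0,0]

```text
time_s: 6.77
ee_pos: [462.2, -13.0, 66.5]
ee_rot: [180.0, -0.0, 4.7]
force: [-1.2, -0.7, 1.2]
gripper_width: 0.5
gripper_force: 0.8
```

```bash
python3 -c "
from h import *
where()"
```

```text
t 6.77 fix xy [-88.9  -2.3] tip z 52.5 rot [180.   -0.    4.7] F [-1.2 -0.7  1.2] w 0.5
```

apply_moves:
  increments:
    - [-1,0.004,0.0003,0,0,0,0]
    - [-1,0.003,0.0003,0,0,0,0]
    - [-1,0.002,0.0002,0,0,0,0]
    - [-1,0,0,0,0,0,0]

```text
time_s: 7.1
ee_pos: [469.9, -12.1, 66.2]
ee_rot: [180.0, 0.1, 4.7]
force: [-5.2, -2.6, 1.5]
gripper_width: 0.5
gripper_force: 2.0
```

apply_moves:
  increments:
    - [-1,0.001,0.0001,0,0,0,0]
    - [-1,0.001,0.0001,0,0,0,0]
    - [-1,0,0,0,0,0,0]

```text
time_s: 7.35
ee_pos: [471.5, -11.9, 66.0]
ee_rot: [180.0, 0.1, 4.7]
force: [-5.3, -3.6, 1.5]
gripper_width: 0.6
gripper_force: 2.4
```

apply_moves:
  increments:
    - [-1,0.001,0.0001,0,0,0,0]
    - [-1,0,0,0,0,0,0]

```text
time_s: 7.52
ee_pos: [472.4, -11.9, 66.0]
ee_rot: [180.0, 0.1, 4.7]
force: [-4.7, -1.6, 2.2]
gripper_width: 0.4
gripper_force: 2.5
```

apply_moves:
  increments:
    - [-1,0.001,0.0001,0,0,0,0]
    - [-1,0,0,0,0,0,0]

```text
time_s: 7.68
ee_pos: [473.4, -11.8, 66.0]
ee_rot: [180.0, 0.1, 4.7]
force: [-4.3, -2.0, 2.3]
gripper_width: 0.5
gripper_force: 2.5
```

Still moving and not yet on the stop. I'll continue in small steps.

apply_moves:
  increments:
    - [-1,0.001,0.0001,0,0,0,0]
    - [-1,0.001,0.0001,0,0,0,0]
    - [-1,0,0,0,0,0,0]

```text
time_s: 7.93
ee_pos: [474.4, -11.6, 66.0]
ee_rot: [180.0, 0.2, 4.8]
force: [-6.9, -2.2, 3.4]
gripper_width: 0.4
gripper_force: 3.4
```

apply_moves:
  increments:
    - [-1,0.001,0.0001,0,0,0,0]
    - [-1,0,0,0,0,0,0]

```text
time_s: 8.1
ee_pos: [474.4, -11.6, 65.9]
ee_rot: [180.0, 0.3, 4.8]
force: [-9.6, -3.3, 5.5]
gripper_width: 0.4
gripper_force: 4.5
```

apply_moves:
  increments:
    - [-1,0.001,0.0001,0,0,0,0]
    - [-1,0,0,0,0,0,0]

```text
time_s: 8.27
ee_pos: [474.4, -11.5, 65.8]
ee_rot: [-180.0, 0.5, 4.8]
force: [-11.4, -2.8, 7.1]
gripper_width: 0.7
gripper_force: 5.5
```

apply_moves:
  increments:
    - [-1,0.001,0.0001,0,0,0,0]
    - [-1,0,0,0,0,0,0]

```text
time_s: 8.43
ee_pos: [474.4, -11.5, 65.7]
ee_rot: [-180.0, 0.6, 4.8]
force: [-13.0, -3.6, 8.2]
gripper_width: 0.5
gripper_force: 6.5
```

```bash
python3 -c "
from h import *
where()"
```

```text
t 8.43 fix xy [-76.6  -1.8] tip z 51.7 rot [-180.     0.6    4.8] F [-13.   -3.6   8.2] w 0.5
```

apply_moves:
  increments:
    - [-1,-0.006,-0.0005,0,0,0,0]
    - [-1,-0.007,-0.0005,0,0,0,0]
    - [-1,0,0,0.03,0,0,0]
    - [-1,0,0,0.028,0,0,0]
    - [-1,0.014,-0.025,0,0,0,0]

```text
time_s: 8.85
ee_pos: [482.2, -34.9, 128.8]
ee_rot: [-180.0, -0.6, 4.9]
force: [1.7, -0.2, 0.6]
gripper_width: 0.1
gripper_force: 0.0
```

apply_moves:
  increments:
    - [-1,0.014,-0.025,0,0,0,0]
    - [-1,0.015,-0.025,0,0,0,0]
    - [-1,0,0,-0.028,0,0,0]
    - [-1,0,0,-0.028,0,0,0]
    - [-1,0,0,-0.028,0,0,0]

```text
time_s: 9.27
ee_pos: [511.0, -87.8, 39.8]
ee_rot: [179.9, -0.3, 4.7]
force: [0.1, 0.1, 0.7]
gripper_width: 0.7
gripper_force: 0.0
```

apply_moves:
  increments:
    - [-1,-0.001,0.008,0,0,0,0]
    - [-1,0,0.007,0,0,0,0]
    - [-1,-0.001,0.006,0,0,0,0]
    - [-1,0,0.004,0,0,0,0]
    - [-1,0,0,0,0,0,0]

```text
time_s: 9.68
ee_pos: [508.4, -61.0, 41.7]
ee_rot: [180.0, -0.2, 4.8]
force: [0.6, -0.5, 0.0]
gripper_width: 0.5
gripper_force: 0.0
```

apply_moves:
  increments:
    - [-1,0,0.002,0,0,0,0]
    - [-1,0,0.001,0,0,0,0]
    - [-1,0,0,0,0,0,0]

```text
time_s: 9.93
ee_pos: [507.5, -59.0, 40.5]
ee_rot: [180.0, -0.1, 4.8]
force: [-0.4, 0.3, 0.2]
gripper_width: 0.4
gripper_force: 0.0
```

```bash
python3 -c "
from h import *
where()"
```

```text
t 9.93 fix xy [-47.6 -51.9] tip z 26.5 rot [ 1.8e+02 -1.0e-01  4.8e+00] F [-0.4  0.3  0.2] w 0.4
```

apply_moves:
  increments:
    - [-1,0,0.001,0,0,0,0]
    - [-1,0,0.001,0,0,0,0]
    - [-1,0,0.001,0,0,0,0]
    - [-1,0,0,0,0,0,0]

```text
time_s: 10.27
ee_pos: [507.2, -56.5, 40.0]
ee_rot: [179.9, 0.0, 4.8]
force: [-0.9, -1.4, 0.4]
gripper_width: 0.1
gripper_force: 1.1
```

apply_moves:
  increments:
    - [-1,0,0.001,0,0,0,0]
    - [-1,0,0.001,0,0,0,0]
    - [-1,0,0,0,0,0,0]

```text
time_s: 10.52
ee_pos: [507.2, -56.0, 40.3]
ee_rot: [179.8, 0.0, 4.9]
force: [-1.2, -9.9, 2.8]
gripper_width: 0.4
gripper_force: 4.9
```

apply_moves:
  increments:
    - [-1,0,0.001,0,0,0,0]
    - [-1,0,0,0,0,0,0]

```text
time_s: 10.68
ee_pos: [507.2, -55.8, 40.5]
ee_rot: [179.7, 0.0, 4.9]
force: [-1.1, -12.8, 4.4]
gripper_width: 0.2
gripper_force: 6.6
```

```bash
python3 -c "
from h import *
where()"
```

```text
t 10.68 fix xy [-47.6 -48.7] tip z 26.5 rot [179.7   0.    4.9] F [ -1.1 -12.8   4.4] w 0.2
```

apply_moves:
  increments:
    - [-1,0.001,-0.01,0,0,0,0]
    - [-1,0,-0.008,0.01,0,0,0]
    - [-1,0,0,0.04,0,0,0]
    - [-1,0,0,0.04,0,0,0]
    - [-1,0,0,0.04,0,0,0]

```text
time_s: 11.1
ee_pos: [507.6, -71.1, 171.0]
ee_rot: [-179.9, 0.1, 4.7]
force: [1.5, -0.4, -0.0]
gripper_width: 0.7
gripper_force: 0.0
```

apply_moves:
  increments:
    - [-1,0,0,0.04,0,0,0]
    - [-1,0,0,0.04,0,0,0]
    - [-1,0.003,0.036,0,0,0,0]
    - [-1,0.003,0.036,0,0,0,0]
    - [-1,0.003,0.036,0,0,0,0]

```text
time_s: 11.52
ee_pos: [517.4, 37.8, 251.0]
ee_rot: [-180.0, -0.1, 4.6]
force: [0.8, -0.2, -0.9]
gripper_width: 0.4
gripper_force: 0.0
```

apply_moves:
  increments:
    - [-1,0.003,0.037,0,0,0,0]
    - [-1,0.003,0.037,0,0,0,0]
    - [-1,0.003,0.037,0,0,0,0]
    - [-1,0.003,0.037,0,0,0,0]
    - [-1,0.003,0.037,0,0,0,0]

```text
time_s: 11.93
ee_pos: [531.8, 223.9, 249.8]
ee_rot: [-180.0, 0.0, 4.7]
force: [-0.1, -0.6, 0.2]
gripper_width: 0.4
gripper_force: 0.0
```

apply_moves:
  increments:
    - [-1,0,0,0,0,0,0]

```text
time_s: 12.02
ee_pos: [532.3, 228.1, 249.2]
ee_rot: [-179.8, 0.0, 5.0]
force: [0.0, 0.0, -0.7]
gripper_width: 0.3
gripper_force: 0.0
```

```bash
python3 - <<'E'
from h import *
np.save('fp.npy',[550.4,-1.3,.0833]);fp=np.load("fp.npy")
where();plan([(0,222,110),(0,200,110)])
F={c:cams.grab_frame(c) for c in("top","scene")}
up=[550.4,-1.3,.0833]
G=[box(-8,8,172,192,120,140)]
s=[(UNIT,up,12,(255,0,255)),(G,fp,0,(0,255,0))]
a=overlay(F["top"],s,(240,205),50,4)[:300,:400];b=overlay(F["scene"],s,(240,205),50,4)[:300,:400]
save(np.hstack([a,b]),"ov3")
E
```

```text
t 12.02 fix xy [  1.  230.1] tip z 235.2 rot [-179.8    0.     5. ] F [ 0.   0.  -0.7] w 0.3
(0, 222, 110) d mm [  -0.3   -8.1 -125.2]
(0, 200, 110) d mm [  1.8 -21.9   0. ]
```

View pics/ov3.png

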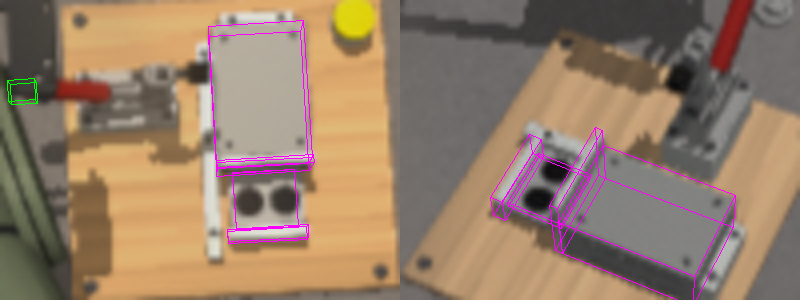

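apply_moves:
  increments:
    - [-1,0,0,-0.032,0,0,0]
    - [-1,0,0,-0.032,0,0,0]
    - [-1,0,0,-0.032,0,0,0]
    - [-1,0,0,-0.032,0,0,0]
    - [-1,0.001,-0.013,0,0,0,0]

```text
time_s: 12.53
ee_pos: [529.0, 207.0, 116.0]
ee_rot: [179.8, 0.7, 4.7]
force: [-1.4, 0.1, -0.9]
gripper_width: 0.5
gripper_force: 0.0
```

apply_moves:
  increments:
    - [-1,0.001,-0.012,0,0,0,0]
    - [-1,0.001,-0.01,0.004,0,0,0]
    - [-1,0.001,-0.01,0.008,0,0,0]
    - [-1,0.001,-0.01,0.008,0,0,0]
    - [-1,0,0,0,0,0,0]

```text
time_s: 12.95
ee_pos: [540.2, 168.4, 149.3]
ee_rot: [-179.6, -0.7, 4.6]
force: [-0.8, -1.0, 0.3]
gripper_width: 0.7
gripper_force: 0.0
```

```bash
python3 -c "
from h import *
where()"
```

```text
t 12.95 fix xy [  3.9 170. ] tip z 135.3 rot [-179.6   -0.7    4.6] F [-0.8 -1.   0.3] w 0.7
```

apply_moves:
  increments:
    - [-1,0,-0.011,0.008,0,0,0]
    - [-1,0,-0.011,0.008,0,0,0]
    - [-1,0,-0.011,0.008,0,0,0]
    - [-1,0,-0.011,0.007,0,0,0]
    - [-1,0,0,0,0,0,0]

```text
time_s: 13.37
ee_pos: [538.2, 120.1, 175.1]
ee_rot: [180.0, -0.2, 4.6]
force: [-0.8, 0.4, 0.8]
gripper_width: 0.8
gripper_force: 0.0
```

```bash
python3 - <<'E'
from h import *
where()
a=cams.grab_frame("top")["color"][160:240,180:300];b=cams.grab_frame("scene")["color"][130:240,210:330]
save(np.hstack([cv2.resize(a,(400,267)),cv2.resize(b,(291,267))]),"h1")
E
```

```text
t 13.37 fix xy [ -2.1 121.9] tip z 161.1 rot [180.   -0.2   4.6] F [-0.8  0.4  0.8] w 0.8
```

View pics/h1.png

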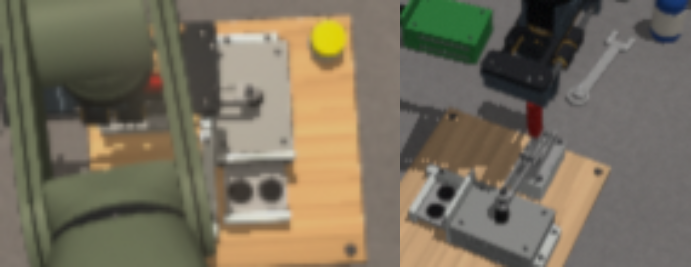

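apply_moves:
  increments:
    - [-1,0.001,-0.008,0.003,0,0,0]
    - [-1,0.001,-0.008,0.003,0,0,0]
    - [-1,0.001,-0.006,0.002,0,0,0]
    - [-1,0.001,-0.005,0,0,0,0]
    - [-1,0,0,0,0,0,0]

```text
time_s: 13.88
ee_pos: [541.3, 95.7, 181.3]
ee_rot: [-179.9, -0.0, 4.7]
force: [-1.4, 3.0, 1.1]
gripper_width: 0.5
gripper_force: 1.7
```

apply_moves:
  increments:
    - [-1,0,-0.003,0,0,0,0]
    - [-1,0,-0.003,0,0,0,0]
    - [-1,0,-0.002,0,0,0,0]
    - [-1,0,0,0,0,0,0]

```text
time_s: 14.22
ee_pos: [541.1, 86.9, 180.7]
ee_rot: [179.9, 0.0, 4.8]
force: [-0.5, 0.1, -0.8]
gripper_width: 0.5
gripper_force: 0.0
```

```bash
python3 -c "
from h import *
where()"
```

```text
t 14.22 fix xy [-1.9 88.7] tip z 166.7 rot [179.9   0.    4.8] F [-0.5  0.1 -0.8] w 0.5
```

apply_moves:
  increments:
    - [-1,0,-0.002,0,0,0,0]
    - [-1,0,-0.002,0,0,0,0]
    - [-1,0,0,0,0,0,0]

```text
time_s: 14.47
ee_pos: [540.9, 84.3, 180.5]
ee_rot: [-179.9, 0.0, 4.7]
force: [0.7, 2.9, 0.1]
gripper_width: 1.0
gripper_force: 1.5
```

apply_moves:
  increments:
    - [-1,0,-0.002,0,0,0,0]
    - [-1,0,-0.002,0,0,0,0]
    - [-1,0,0,0,0,0,0]

```text
time_s: 14.72
ee_pos: [541.0, 82.7, 180.6]
ee_rot: [-179.6, 0.0, 4.7]
force: [-0.3, 10.9, -2.6]
gripper_width: 0.1
gripper_force: 4.5
```

apply_moves:
  increments:
    - [-1,0,-0.002,0,0,0,0]
    - [-1,0,-0.001,0,0,0,0]
    - [-1,0,0,0,0,0,0]

```text
time_s: 14.97
ee_pos: [541.0, 81.7, 180.6]
ee_rot: [-179.4, -0.0, 4.6]
force: [-0.2, 15.7, -3.1]
gripper_width: 0.5
gripper_force: 6.8
```

```bash
python3 -c "
from h import *
where()"
```

```text
t 14.97 fix xy [-2.4 83.5] tip z 166.6 rot [-179.4   -0.     4.6] F [-0.2 15.7 -3.1] w 0.5
```

apply_moves:
  increments:
    - [-1,0,0.01,0,0,0,0]
    - [-1,0,0.012,0,0,0,0]
    - [-1,0,0,0.032,0,0,0]
    - [-1,0,0,0.032,0,0,0]
    - [-1,-0.03,-0.022,0,0,0,0]

```text
time_s: 15.38
ee_pos: [519.1, 79.4, 251.0]
ee_rot: [-180.0, -1.0, 4.9]
force: [1.0, -0.8, 1.8]
gripper_width: 0.4
gripper_force: 0.0
```

apply_moves:
  increments:
    - [-1,-0.031,-0.022,0,0,0,0]
    - [-1,-0.031,-0.022,0,0,0,0]
    - [-1,-0.031,-0.022,0,0,0,0]
    - [-1,-0.031,-0.022,0,0,0,0]
    - [-1,0,0,-0.03,0,0,0]

```text
time_s: 15.8
ee_pos: [385.3, -14.0, 219.0]
ee_rot: [179.7, -0.5, 4.6]
force: [0.3, 0.4, 0.6]
gripper_width: 0.6
gripper_force: 0.0
```

apply_moves:
  increments:
    - [-1,0,0,-0.04,0,0,0]
    - [-1,0,0,-0.04,0,0,0]
    - [-1,0,0,-0.04,0,0,0]
    - [-1,0,0,-0.025,0,0,0]
    - [-1,0,0,0,0,0,0]

```text
time_s: 16.22
ee_pos: [383.1, -11.2, 66.2]
ee_rot: [-180.0, 0.6, 4.8]
force: [-1.4, 0.3, -0.2]
gripper_width: 0.5
gripper_force: 0.0
```

```bash
python3 - <<'E'
from h import *
where();plan([(-140,0,25),(-133,0,25),(-99,0,25)])
a=cams.grab_frame("top")["color"][160:240,180:300];b=cams.grab_frame("scene")["color"][130:240,180:330]
save(np.hstack([cv2.resize(a,(400,267)),cv2.resize(b,(364,267))]),"h2")
E
```

```text
t 16.22 fix xy [-167.5    4.1] tip z 52.2 rot [-180.     0.6    4.8] F [-1.4  0.3 -0.2] w 0.5
(-140, 0, 25) d mm [ 27.8  -1.8 -27.2]
(-133, 0, 25) d mm [7.  0.6 0. ]
(-99, 0, 25) d mm [33.9  2.8  0. ]
```

View pics/h2.png

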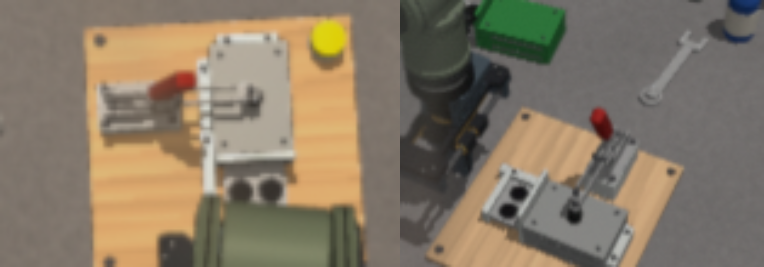

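apply_moves:
  increments:
    - [-1,0,0,-0.014,0,0,0]
    - [-1,0,0,-0.013,0,0,0]
    - [-1,0.01,-0.002,0,0,0,0]
    - [-1,0.01,0,0,0,0,0]
    - [-1,0.008,0,0,0,0,0]

```text
time_s: 16.73
ee_pos: [418.7, -13.4, 44.9]
ee_rot: [179.9, -0.3, 4.7]
force: [-1.8, -0.0, 2.0]
gripper_width: 0.5
gripper_force: 2.3
```

apply_moves:
  increments:
    - [-1,0.006,0.0005,0,0,0,0]
    - [-1,0.006,0.0005,0,0,0,0]
    - [-1,0.006,0.0005,0,0,0,0]
    - [-1,0.006,0.0005,0,0,0,0]
    - [-1,0.005,0.0005,0,0,0,0]

```text
time_s: 17.15
ee_pos: [442.7, -10.7, 43.0]
ee_rot: [180.0, 0.3, 4.8]
force: [-6.2, -2.2, 4.7]
gripper_width: 0.5
gripper_force: 3.3
```

apply_moves:
  increments:
    - [-1,0.004,0.0004,0,0,0,0]
    - [-1,0.003,0.0003,0,0,0,0]
    - [-1,0.002,0.0002,0,0,0,0]
    - [-1,0,0,0,0,0,0]

```text
time_s: 17.48
ee_pos: [451.4, -10.0, 42.9]
ee_rot: [180.0, 0.3, 4.8]
force: [-5.8, -2.5, 3.8]
gripper_width: 0.3
gripper_force: 3.4
```

```bash
python3 -c "
from h import *
where()"
```

```text
t 17.48 fix xy [-99.4  -0.4] tip z 28.9 rot [180.    0.3   4.8] F [-5.8 -2.5  3.8] w 0.3
```

apply_moves:
  increments:
    - [-1,0.001,0.0001,0,0,0,0]
    - [-1,0.001,0.0001,0,0,0,0]
    - [-1,0,0,0,0,0,0]

```text
time_s: 17.73
ee_pos: [452.3, -9.8, 42.8]
ee_rot: [180.0, 0.4, 4.8]
force: [-7.5, -2.4, 4.4]
gripper_width: 0.7
gripper_force: 4.0
```

apply_moves:
  increments:
    - [-1,0.001,0.0001,0,0,0,0]
    - [-1,0.001,0.0001,0,0,0,0]
    - [-1,0,0,0,0,0,0]

```text
time_s: 17.98
ee_pos: [452.4, -9.7, 42.6]
ee_rot: [-180.0, 0.6, 4.8]
force: [-11.2, -3.0, 8.0]
gripper_width: 0.4
gripper_force: 5.7
```

apply_moves:
  increments:
    - [-1,0.001,0.0001,0,0,0,0]
    - [-1,0.001,0.0001,0,0,0,0]
    - [-1,0,0,0,0,0,0]

```text
time_s: 18.23
ee_pos: [452.5, -9.6, 42.4]
ee_rot: [-180.0, 0.9, 4.8]
force: [-13.5, -3.5, 10.4]
gripper_width: 0.5
gripper_force: 7.5
```

apply_moves:
  increments:
    - [-1,-0.014,-0.001,0,0,0,0]
    - [-1,-0.018,-0.0015,0,0,0,0]
    - [-1,-0.02,-0.0015,0,0,0,0]
    - [-1,-0.02,-0.0015,0,0,0,0]
    - [-1,0,0,0,0,0,0]

```text
time_s: 18.65
ee_pos: [383.6, -14.5, 42.9]
ee_rot: [-180.0, 0.2, 4.7]
force: [-0.6, 0.0, 0.2]
gripper_width: 0.1
gripper_force: 0.0
```

apply_moves:
  increments:
    - [-1,0,0,0,0,0,0]
    - [-1,0,0,0,0,0,0]
    - [-1,0,0,0,0,0,0]
    - [-1,0,0,0,0,0,0]
    - [-1,0,0,0.02,0,0,0]

```text
time_s: 19.07
ee_pos: [385.8, -14.4, 61.1]
ee_rot: [-180.0, 0.4, 4.8]
force: [0.1, -0.1, 0.3]
gripper_width: 0.3
gripper_force: 0.0
```

apply_moves:
  increments:
    - [-1,0,0,0.035,0,0,0]
    - [-1,0,0,0.04,0,0,0]
    - [-1,0,0,0.04,0,0,0]
    - [-1,0,0,0.04,0,0,0]
    - [-1,0,0,0.035,0,0,0]

```text
time_s: 19.48
ee_pos: [387.9, -14.5, 256.0]
ee_rot: [180.0, -0.2, 4.8]
force: [0.8, -0.1, -0.1]
gripper_width: 0.6
gripper_force: 0.0
```

```bash
python3 - <<'E'
from h import *
where();plan([(0,8,235),(0,8,165)])
fp=np.load("fp.npy")
F={c:cams.grab_frame(c) for c in("top","scene")}
s=[(UNIT,fp,12,(255,0,255))]
a=overlay(F["top"],s,(255,210),40,5)[:300,:400];b=overlay(F["scene"],s,(240,210),40,5)[:300,:400]
save(np.hstack([a,b]),"ov4")
E
```

```text
t 19.48 fix xy [-163.1    0.3] tip z 242.0 rot [180.   -0.2   4.8] F [ 0.8 -0.1 -0.1] w 0.6
(0, 8, 235) d mm [161.9  21.2  -7. ]
(0, 8, 165) d mm [  0.   0. -70.]
```

View pics/ov4.png

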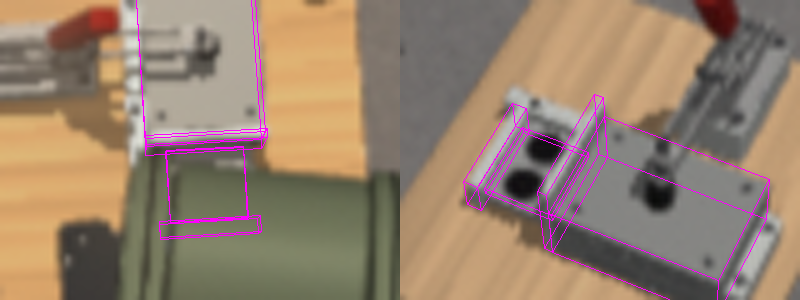

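apply_moves:
  increments:
    - [-1,0.032,0.004,0,0,0,0]
    - [-1,0.032,0.004,0,0,0,0]
    - [-1,0.032,0.004,0,0,0,0]
    - [-1,0.033,0.004,0,0,0,0]
    - [-1,0.033,0.004,0,0,0,0]

```text
time_s: 20.0
ee_pos: [550.7, 5.7, 251.7]
ee_rot: [-180.0, 0.1, 4.8]
force: [0.6, -0.1, 0.5]
gripper_width: 0.7
gripper_force: 0.0
```

apply_moves:
  increments:
    - [-1,0,0,-0.025,0,0,0]
    - [-1,0,0,-0.03,0,0,0]
    - [-1,0,0,-0.02,0,0,0]
    - [-1,0,0.008,0,0,0,0]
    - [-1,-0.001,0.008,0,0,0,0]

```text
time_s: 20.42
ee_pos: [547.8, 21.9, 176.5]
ee_rot: [-180.0, 0.2, 4.7]
force: [0.2, 0.1, 0.8]
gripper_width: 0.3
gripper_force: 0.0
```

apply_moves:
  increments:
    - [-1,0,0.004,0,0,0,0]
    - [-1,0,0.003,0,0,0,0]
    - [-1,0,0.003,0,0,0,0]
    - [-1,0,0,0,0,0,0]

```text
time_s: 20.75
ee_pos: [548.8, 32.1, 179.2]
ee_rot: [180.0, -0.1, 4.8]
force: [-0.1, 0.2, 0.2]
gripper_width: 0.5
gripper_force: 0.0
```

```bash
python3 -c "
from h import *
where()"
```

```text
t 20.75 fix xy [ 1.1 33.4] tip z 165.2 rot [ 1.8e+02 -1.0e-01  4.8e+00] F [-0.1  0.2  0.2] w 0.5
```

apply_moves:
  increments:
    - [-1,0,0.003,0,0,0,0]
    - [-1,0,0.003,0,0,0,0]
    - [-1,0,0.003,0,0,0,0]
    - [-1,0,0.003,0,0,0,0]
    - [-1,0,0,0,0,0,0]

```text
time_s: 21.17
ee_pos: [548.2, 44.0, 178.0]
ee_rot: [-180.0, -0.0, 4.8]
force: [-0.5, -1.1, 0.6]
gripper_width: 0.7
gripper_force: 0.0
```

apply_moves:
  increments:
    - [-1,0,0.003,0,0,0,0]
    - [-1,0,0.003,0,0,0,0]
    - [-1,0,0.003,0,0,0,0]
    - [-1,0,0.003,0,0,0,0]
    - [-1,0,0,0,0,0,0]

```text
time_s: 21.58
ee_pos: [548.2, 56.0, 177.9]
ee_rot: [-180.0, 0.0, 4.8]
force: [-0.5, -0.0, 0.4]
gripper_width: 0.5
gripper_force: 0.0
```

```bash
python3 -c "
from h import *
where()"
```

```text
t 21.58 fix xy [ 2.6 57.3] tip z 163.9 rot [-180.     0.     4.8] F [-0.5 -0.   0.4] w 0.5
```

apply_moves:
  increments:
    - [-1,-0.001,0.01,0,0,0,0]
    - [-1,-0.001,0.01,0,0,0,0]
    - [-1,-0.001,0.01,0,0,0,0]
    - [-1,-0.001,0.01,0,0,0,0]
    - [-1,-0.001,0.01,0,0,0,0]

```text
time_s: 22.0
ee_pos: [542.9, 106.7, 177.9]
ee_rot: [180.0, 0.0, 4.8]
force: [0.4, 0.0, -0.4]
gripper_width: 0.2
gripper_force: 0.2
```

apply_moves:
  increments:
    - [-1,-0.001,0.008,-0.004,0,0,0]
    - [-1,-0.001,0.008,-0.005,0,0,0]
    - [-1,-0.001,0.008,-0.005,0,0,0]
    - [-1,0,0,0,0,0,0]

```text
time_s: 22.33
ee_pos: [539.1, 130.8, 162.5]
ee_rot: [-180.0, 0.2, 4.8]
force: [0.8, -0.7, -0.4]
gripper_width: 0.4
gripper_force: 0.0
```

```bash
python3 - <<'E'
from h import *
where()
f=cams.grab_frame("scene");a=f["color"][130:240,180:330]
b=cams.grab_frame("top")["color"][160:240,170:290]
save(np.hstack([cv2.resize(b,(400,267)),cv2.resize(a,(364,267))]),"h3")
E
```

```text
t 22.33 fix xy [ -0.3 132.6] tip z 148.5 rot [-180.     0.2    4.8] F [ 0.8 -0.7 -0.4] w 0.4
```

View pics/h3.png

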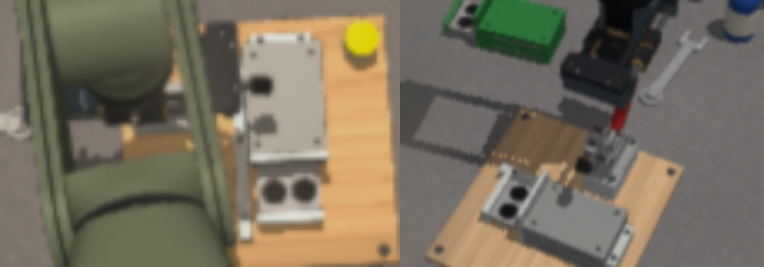

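apply_moves:
  increments:
    - [-1,-0.001,0.005,-0.006,0,0,0]
    - [-1,0,0.005,-0.006,0,0,0]
    - [-1,-0.001,0.005,-0.006,0,0,0]
    - [-1,0,0.003,-0.004,0,0,0]
    - [-1,0,0,0,0,0,0]

```text
time_s: 22.85
ee_pos: [537.4, 147.9, 140.6]
ee_rot: [180.0, 0.1, 4.8]
force: [-0.8, -0.1, -0.4]
gripper_width: 0.2
gripper_force: 0.0
```

apply_moves:
  increments:
    - [-1,0,0.002,0,0,0,0]
    - [-1,0,0.002,0,0,0,0]
    - [-1,0,0,0,0,0,0]

```text
time_s: 23.1
ee_pos: [538.4, 151.7, 142.3]
ee_rot: [-180.0, -0.0, 4.8]
force: [0.1, 0.4, -1.1]
gripper_width: 0.4
gripper_force: 0.0
```

apply_moves:
  increments:
    - [-1,0,0.002,0,0,0,0]
    - [-1,0,0.002,0,0,0,0]
    - [-1,0,0,0,0,0,0]

```text
time_s: 23.35
ee_pos: [538.3, 155.7, 142.2]
ee_rot: [-180.0, -0.0, 4.8]
force: [-0.2, 0.3, 0.5]
gripper_width: 0.2
gripper_force: 0.0
```

```bash
python3 -c "
from h import *
where()"
```

```text
t 23.35 fix xy [  1.  157.5] tip z 128.2 rot [-180.    -0.     4.8] F [-0.2  0.3  0.5] w 0.2
```

apply_moves:
  increments:
    - [-1,0,0.002,0,0,0,0]
    - [-1,0,0.002,0,0,0,0]
    - [-1,0,0,0,0,0,0]

```text
time_s: 23.6
ee_pos: [538.2, 159.1, 142.1]
ee_rot: [179.9, -0.0, 4.8]
force: [-0.1, -2.9, 1.6]
gripper_width: 0.4
gripper_force: 1.5
```

apply_moves:
  increments:
    - [-1,0,0.002,0,0,0,0]
    - [-1,0,0.001,0,0,0,0]
    - [-1,0,0,0,0,0,0]

```text
time_s: 23.85
ee_pos: [538.2, 161.6, 142.1]
ee_rot: [179.9, -0.0, 4.8]
force: [-0.1, -5.3, 3.1]
gripper_width: 0.7
gripper_force: 2.6
```

```bash
python3 - <<'E'
from h import *
where()
fp=np.load("fp.npy")
for c,(x,y,w,h) in {"top":(180,175,55,25),"scene":(255,150,40,45)}.items():
    f=cams.grab_frame(c);hsv=cv2.cvtColor(f["color"],cv2.COLOR_RGB2HSV); m=((hsv[...,0]<8)|(hsv[...,0]>172))&(hsv[...,1]>150)&(hsv[...,2]>60)
    v,u=np.nonzero(m[y:y+h,x:x+w]);u+=x;v+=y
    if len(u):print(c,u.min(),u.max(),v.min(),v.max(),len(u))
E
```

```text
t 23.85 fix xy [  1.4 163.4] tip z 128.1 rot [179.9  -0.    4.8] F [-0.1 -5.3  3.1] w 0.7
top 210 210 188 188 1
scene 268 275 171 184 65
```

apply_moves:
  increments:
    - [-1,0,0.002,0,0,0,0]
    - [-1,0,0.001,0,0,0,0]
    - [-1,0,0,0,0,0,0]

```text
time_s: 24.2
ee_pos: [538.3, 164.0, 142.2]
ee_rot: [179.8, 0.0, 4.8]
force: [0.9, -6.8, 3.4]
gripper_width: 0.5
gripper_force: 3.5
```

apply_moves:
  increments:
    - [-1,0,0.002,0,0,0,0]
    - [-1,0,0.001,0,0,0,0]
    - [-1,0,0,0,0,0,0]

```text
time_s: 24.45
ee_pos: [538.3, 166.3, 142.3]
ee_rot: [179.7, 0.0, 4.8]
force: [0.2, -9.3, 4.8]
gripper_width: 0.6
gripper_force: 4.3
```

```bash
python3 -c "
from h import *
where()"
```

```text
t 24.45 fix xy [  1.9 168. ] tip z 128.3 rot [179.7   0.    4.8] F [ 0.2 -9.3  4.8] w 0.6
```

apply_moves:
  increments:
    - [-1,0.001,-0.012,0,0,0,0]
    - [-1,0.001,-0.012,0.01,0,0,0]
    - [-1,0,0,0.035,0,0,0]
    - [-1,0,0,0.035,0,0,0]
    - [-1,0,0,0.03,0,0,0]

```text
time_s: 24.87
ee_pos: [540.3, 144.3, 254.4]
ee_rot: [-179.9, -0.1, 4.7]
force: [0.4, 0.8, 0.3]
gripper_width: 0.4
gripper_force: 0.0
```

apply_moves:
  increments:
    - [-1,-0.006,-0.034,0,0,0,0]
    - [-1,-0.006,-0.034,0,0,0,0]
    - [-1,-0.006,-0.034,0,0,0,0]
    - [-1,-0.006,-0.034,0,0,0,0]
    - [-1,0,0,0,0,0,0]

```text
time_s: 25.28
ee_pos: [515.0, 3.8, 252.7]
ee_rot: [179.9, 0.0, 4.5]
force: [0.4, -0.3, 0.4]
gripper_width: 0.2
gripper_force: 0.0
```

```bash
python3 - <<'E'
from h import *
where();plan([(-38,-8,105),(-38,-8,62)]);print(np.round(status.state()["qpos"],1))
fp=np.load("fp.npy");ims=[]
for c,(x,y,w,h) in {"top":(180,175,55,25),"scene":(255,150,40,45)}.items():
    f=cams.grab_frame(c);hsv=cv2.cvtColor(f["color"],cv2.COLOR_RGB2HSV); m=((hsv[...,0]<8)|(hsv[...,0]>172))&(hsv[...,1]>150)&(hsv[...,2]>60)
    v,u=np.nonzero(m[y:y+h,x:x+w]);u+=x;v+=y
    if len(u):print(c,u.min(),u.max(),v.min(),v.max(),len(u))
    g=cv2.cvtColor(cv2.imread(f"pics/{c}0.png"),cv2.COLOR_BGR2HSV); m=((g[...,0]<8)|(g[...,0]>172))&(g[...,1]>150)&(g[...,2]>60)
    v,u=np.nonzero(m[y:y+h,x:x+w]);u+=x;v+=y; print("start",u.min(),u.max(),v.min(),v.max(),len(u))
E
```

```text
t 25.28 fix xy [-34.9   8.1] tip z 238.7 rot [179.9   0.    4.5] F [ 0.4 -0.3  0.4] w 0.2
(-38, -8, 105) d mm [  -1.8  -16.3 -133.7]
(-38, -8, 62) d mm [  0.   0. -43.]
[-0.8 12.  94.8 -0.1 73.2 84.8]
top 195 216 187 191 96
start 195 216 187 191 97
scene 268 278 162 184 105
start 268 278 162 184 105
```

apply_moves:
  increments:
    - [-1,-0.001,-0.008,0,0,0,7]
    - [-1,-0.001,-0.008,0,0,0,7]
    - [-1,0,0,0,0,0,7]
    - [-1,0,0,0,0,0,7]
    - [-1,0,0,0,0,0,7]

```text
time_s: 25.8
ee_pos: [514.6, -6.1, 252.1]
ee_rot: [-180.0, -0.1, 40.2]
force: [-0.4, 0.1, -0.0]
gripper_width: 0.6
gripper_force: 0.0
```

apply_moves:
  increments:
    - [-1,0,0,0,0,0,7]
    - [-1,0,0,0,0,0,7]
    - [-1,0,0,0,0,0,7]
    - [-1,0,0,0,0,0,7]
    - [-1,0,0,0,0,0,7]

```text
time_s: 26.22
ee_pos: [514.6, -5.9, 252.1]
ee_rot: [180.0, -0.1, 75.2]
force: [-0.7, -0.2, 0.2]
gripper_width: 0.4
gripper_force: 0.0
```

apply_moves:
  increments:
    - [-1,0,0,0,0,0,7]
    - [-1,0,0,0,0,0,7]
    - [-1,0,0,0,0,0,6]
    - [-1,0,0,-0.035,0,0,0]
    - [-1,0,0,-0.035,0,0,0]

```text
time_s: 26.63
ee_pos: [516.4, -6.0, 183.3]
ee_rot: [179.6, -0.0, 94.8]
force: [0.7, -0.3, -1.2]
gripper_width: 0.5
gripper_force: 0.0
```

apply_moves:
  increments:
    - [-1,0,0,-0.035,0,0,0]
    - [-1,0,0,-0.028,0,0,0]
    - [-1,0,0,0,0,0,0]
    - [-1,0,0,0,0,0,0]

```text
time_s: 26.97
ee_pos: [513.9, -6.4, 118.4]
ee_rot: [-179.9, -0.1, 94.8]
force: [0.7, -0.2, 1.2]
gripper_width: 1.0
gripper_force: 0.0
```

```bash
python3 -c "
from h import *
where();plan([(-37,-8,105),(-37,-8,63)])"
```

```text
t 26.97 fix xy [-36.8  -2.1] tip z 104.4 rot [-1.799e+02 -1.000e-01  9.480e+01] F [ 0.7 -0.2  1.2] w 1.0
(-37, -8, 105) d mm [ 0.3 -5.9  0.6]
(-37, -8, 63) d mm [  0.   0. -42.]
```

apply_moves:
  increments:
    - [-1,0,-0.006,0,0,0,0]
    - [-1,0,0,-0.02,0,0,0]
    - [-1,0,0,-0.015,0,0,0]
    - [-1,0,0,-0.006,0,0,0]
    - [-1,0,0,0,0,0,0]

```text
time_s: 27.38
ee_pos: [514.6, -13.7, 78.6]
ee_rot: [179.9, 0.0, 94.7]
force: [0.5, -0.1, 0.2]
gripper_width: 0.4
gripper_force: 0.0
```

apply_moves:
  increments:
    - [-1,-0.003,-0.0003,0,0,0,0]
    - [-1,-0.004,-0.0003,0,0,0,0]
    - [-1,-0.005,-0.0004,0,0,0,0]
    - [-1,-0.005,-0.0004,0,0,0,0]
    - [-1,0,0,0,0,0,0]

```text
time_s: 27.8
ee_pos: [497.6, -15.1, 79.2]
ee_rot: [179.8, 0.0, 94.7]
force: [2.0, 0.4, 1.4]
gripper_width: 0.8
gripper_force: 0.8
```

```bash
python3 -c "
from h import *
where()"
```

```text
t 27.8 fix xy [-53.7  -9.4] tip z 65.2 rot [179.8   0.   94.7] F [2.  0.4 1.4] w 0.8
```

apply_moves:
  increments:
    - [-1,-0.006,-0.0005,0,0,0,0]
    - [-1,-0.006,-0.0005,0,0,0,0]
    - [-1,-0.006,-0.0005,0,0,0,0]
    - [-1,-0.006,-0.0005,0,0,0,0]
    - [-1,-0.006,-0.0005,0,0,0,0]

```text
time_s: 28.22
ee_pos: [467.5, -17.6, 78.5]
ee_rot: [179.9, 0.0, 94.7]
force: [4.6, 1.6, 3.0]
gripper_width: 0.3
gripper_force: 2.5
```

apply_moves:
  increments:
    - [-1,-0.006,-0.0005,0,0,0,0]
    - [-1,-0.006,-0.0005,0,0,0,0]
    - [-1,-0.006,-0.0005,0,0,0,0]
    - [-1,-0.005,-0.0004,0,0,0,0]
    - [-1,-0.005,-0.0004,0,0,0,0]

```text
time_s: 28.63
ee_pos: [438.7, -19.8, 78.0]
ee_rot: [180.0, 0.0, 94.7]
force: [4.5, 0.7, 3.4]
gripper_width: 0.6
gripper_force: 2.6
```

apply_moves:
  increments:
    - [-1,-0.004,-0.0003,0,0,0,0]
    - [-1,-0.003,-0.0003,0,0,0,0]
    - [-1,-0.002,-0.0002,0,0,0,0]
    - [-1,0,0,0,0,0,0]

```text
time_s: 28.97
ee_pos: [429.6, -20.6, 77.9]
ee_rot: [-180.0, -0.0, 94.7]
force: [3.7, 1.4, 3.0]
gripper_width: 0.2
gripper_force: 2.6
```

```bash
python3 -c "
from h import *
where()"
```

```text
t 28.97 fix xy [-122.    -9.2] tip z 63.9 rot [-180.    -0.    94.7] F [3.7 1.4 3. ] w 0.2
```

apply_moves:
  increments:
    - [-1,0.006,0.0005,0,0,0,0]
    - [-1,0,0,0,0,0,0]
    - [-1,0,0,0.03,0,0,0]
    - [-1,0,0,0.04,0,0,0]
    - [-1,0,0,0.04,0,0,0]

```text
time_s: 29.38
ee_pos: [432.8, -19.9, 187.2]
ee_rot: [-179.4, -0.1, 94.8]
force: [1.2, -0.5, 0.4]
gripper_width: 0.4
gripper_force: 0.0
```

apply_moves:
  increments:
    - [-1,0,0,0.04,0,0,0]
    - [-1,0,-0.04,0.02,0,0,0]
    - [-1,0,-0.04,0,0,0,0]
    - [-1,0,-0.04,0,0,0,0]
    - [-1,0,-0.04,0,0,0,0]

```text
time_s: 29.8
ee_pos: [434.0, -178.0, 245.8]
ee_rot: [-179.7, -0.1, 94.8]
force: [2.0, 0.7, 0.7]
gripper_width: 0.5
gripper_force: 0.0
```

apply_moves:
  increments:
    - [-1,0,-0.04,0,0,0,0]
    - [-1,0,-0.04,0,0,0,0]
    - [-1,0,0,0,0,0,0]
    - [-1,0,0,0,0,0,0]

```text
time_s: 30.13
ee_pos: [434.2, -258.0, 244.6]
ee_rot: [-179.7, -0.2, 94.5]
force: [0.4, -0.2, -0.3]
gripper_width: 0.6
gripper_force: 0.0
```

```bash
python3 - <<'E'
from h import *
where()
fp=np.load("fp.npy");up=fp.copy();up[:2]+=-80.9*np.array([np.cos(fp[2]),np.sin(fp[2])])
F={c:cams.grab_frame(c) for c in("top","scene")}
s=[(UNIT,up,12,(255,0,255))]
a=overlay(F["top"],s,(245,215),50,4)[:300,:400];b=overlay(F["scene"],s,(235,205),50,4)[:300,:400]
save(np.hstack([a,b]),"ov5")
E
```

```text
t 30.13 fix xy [-137.1 -246.2] tip z 230.6 rot [-179.7   -0.2   94.5] F [ 0.4 -0.2 -0.3] w 0.6
```

View pics/ov5.png

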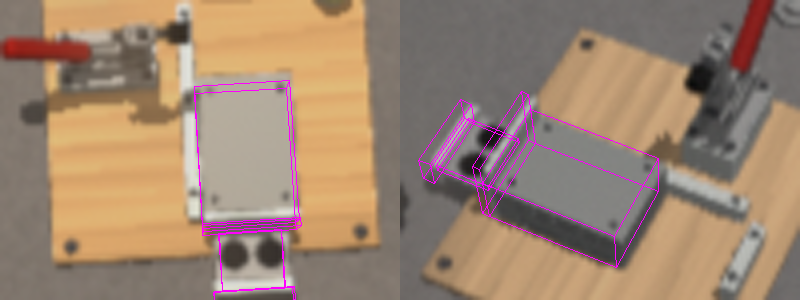

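The unit is flat on the board, drawn about 77–80 mm out (top crop, housing 195–290 × 80–225). The clamp is fully open, the slide is out and the arm is clear.

```bash
python3 -c "
from h import *
print(env.job_done())"
```

```text
the job is handed in; nothing more can be done
None
```

The job is handed in after about 30 s of robot time: the unit was seated, clamped and slide-tested, then unclamped and drawn about 8 cm (77–81 mm measured) out, flat on the board with the clamp fully open. No verdict came back.

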